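Power up the specimen bench in order

TASK

Power up the specimen bench for the day: with closed fingertips press the power keys home, first the round key of the vortex mixer, then the square key of the balance, then the long bar key of the label printer; each key stays in by itself. Press lightly, do not touch the mixer's cup or knob, the balance's pan or the printer's small lid latch, and do not shift or lift the instruments or anything else on the bench. Finish with the hand clear.

Things in the scene. Friction and masses are not known exactly. Their poses are not given: they have to be found in the camera images.
- mixer: Vortex mixer, white block 150 (x) x 120 (y) x 85 mm high, about 3 kg, loose on rubber feet. Origin: centre of its underside; front faces its -x. On the deck, rear: grey turret 92 mm across up to 100 mm (centre x = +30 mm) with the cup on top; front: round power key and knob. The instruments stand side by side in any order, each turned up to 0.25 rad. Pushing one with over 25 N is rough.
- mixer_key_top (a point): Top of the mixer's round power key, 22 mm in diameter, at x = -45, y = +32 mm in the mixer's frame, top at 101 mm when out. Grey rubber cap, 16 mm proud of the deck, springy by up to 5 mm (3 N per mm), on a plunger that goes 7 mm down at 2.2 to 3.3 N and stays where left. About 6 N on the cap sends it home. This point, the middle of the cap's top face, moves with it.
- mixer_key (a joint): Mixer power key: 0 = fully out, 0.007 m = fully home, grows as it is pushed down; starts between 0 and 0.001. It counts as in from 0.005 and as still out below 0.0035. The cap's spring is not part of it.
- mixer_cup: Black rubber cup on the mixer's turret, 48 mm across, 25 mm high, top 125 mm above the bench. Origin: centre of its underside. Not to be touched.
- mixer_knob: Black round speed knob, 26 mm across, 14 mm high, on the front deck at x = -45, y = -34 mm in the mixer's frame. Origin: centre of its underside. Does not turn; not to be touched.
- balance: Flat bench balance, white plastic, 200 (x) x 150 (y) x 45 mm high, about 1.6 kg, loose. Origin: centre of its underside; z up, front faces its -x. Front: a dark display at y = -25 mm and the square power key; rear: the steel pan.
- balance_key_top (a point): Top of the balance's square power key, 20 x 20 mm, at x = -68, y = +42 mm in the balance's frame, top at 61 mm when out. Grey rubber cap, 16 mm proud of the deck, springy by up to 5 mm (3 N per mm), on a plunger that goes 7 mm down at 2.2 to 3.3 N and stays where left. About 6 N on the cap sends it home. This point, the middle of the cap's top face, moves with it.
- balance_key (a joint): Balance power key: 0 = fully out, 0.007 m = fully home, grows as it is pushed down; starts between 0 and 0.001. It counts as in from 0.005 and as still out below 0.0035. The cap's spring is not part of it.
- balance_pan: Round steel weighing pan, 110 mm across, 6 mm thick, top at 59 mm, centre at x = +40, y = 0 mm in the balance's frame. Origin: centre of its underside. Not to be touched.
- printer: Label printer, white plastic block 170 (x) x 120 (y) x 100 mm high, about 1.5 kg, loose. Origin: centre of its underside; z up, front faces its -x. On top: the long bar key near the front, a dark window and the small round lid latch at the rear.
- printer_key_top (a point): Top of the printer's bar-shaped power key, 14 (x) x 46 (y) mm, at x = -48, y = 0 mm in the printer's frame, top at 116 mm when out. Grey rubber cap, 16 mm proud of the deck, springy by up to 5 mm (3 N per mm), on a plunger that goes 7 mm down at 2.2 to 3.3 N and stays where left. About 6 N on the cap sends it home. This point, the middle of the cap's top face, moves with it.
- printer_key (a joint): Printer power key: 0 = fully out, 0.007 m = fully home, grows as it is pushed down; starts between 0 and 0.001. It counts as in from 0.005 and as still out below 0.0035. The cap's spring is not part of it.
- printer_latch: Small round lid latch, 18 mm across, 6 mm proud of the printer's top, at x = +30, y = -42 mm in the printer's frame. Origin: centre of its underside. Does not move; not to be touched.
- pot_a: Specimen pot with red lid, 46 mm across, 58 mm high, loose. Origin: centre of its underside. Leave alone.
- pot_b: Specimen pot with white lid, 46 mm across, 58 mm high, loose. Origin: centre of its underside. Leave alone.
- tip_box: Pipette tip box with clear lid, 47 x 62 x 59 mm high, loose. Origin: centre of its underside. Leave alone.
- tube_stand: Round grey stand 44 mm across with one yellow-capped tube, 90 mm high, loose. Origin: centre of its underside. Leave alone.
- marker: Marker pen lying down, 130 mm long, 17 mm high. Origin: near its middle, on the bench. Leave alone.
- tape: Roll of tape lying flat, 64 mm across, 19 mm high. Origin: centre of its underside. Leave alone.

How it is judged:
By the outcome, as a careful person would: the job done as asked, in the order asked, and still so for the second after the job is handed in, with the robot touching nothing.
It also fails if it takes over 58 s, if anything falls off the work surface, if the arm or the gripper's body presses on something with over 40 N, if the wrist force passes 120 N, or if a joint passes its speed limit or range.

ROBOT

A 6-joint arm with a two-finger parallel gripper is mounted at the origin on the work surface. World frame = base frame: x ahead of the robot, y to its left, z up, the work surface at z = 0. Lengths are in m, angles in rad, forces in N, time in s.
With the tool pointing down it reaches from about 0.375 to 0.975 m from the base axis. Payload 3.8 kg.
Tool frame: the origin (TCP) lies between the finger pads; the fingertips stand 17 mm ahead of it and the grasp point (between the pads) lies 2 mm behind it; y points along the fingers, z is the direction in which the jaws open and shut, and the axes are right-handed (so a half turn about y gives the same grasp; the last joint's range is limited). The gripper opens to 85 mm and grips with 20 to 120 N. Pads are 22 mm wide; open, the fingers measure 114 mm over their backs; the gripper's body (76 mm by 85 mm) begins 54 mm behind the grasp point. The pads swing forward as they close: fully open they stand 13 mm farther back than shut.
Start: joints at [1.148, 0.264, 1.604, -0, 1.274, -0.037], TCP at [0.254, 0.625, 0.248] pointing down, gripper open.
Joint ranges: [-2.63, 2.63], [-0.94, 2.18], [0.31, 2.57], [-1.31, 4.45], [0, 2.66], [-2.55, 2.55]. Speed limits (rad/s): [2.57, 2.57, 3.14, 3.14, 3.14, 3.14].

INTERFACE

Orientations are given as a rotation vector (axis times angle).
In Python, from workcell import bot, eyes, nets gives the robot as it stands. The module is installed in compiled form; this text tells all that it offers.
- The arm moves only by the tool jog_arm, never from a script. Its arguments are lists of equal length, an entry for each row: "turn": the turn, a rotation vector about the tool's x, y, z in rad, a list of three; "slide": the shift along the tool's x, y, z in mm, a list of three; "grip": the opening in per cent of the stroke, from 0 (shut) to 100 (fully open). A call has 1 to 5 rows; each row shifts and turns the commanded pose from where the row before left it, along the tool's axes as they then stand; what a row does not reach is not made up. A row lasts 1/10 s, in which the tool goes at most 50 mm and 8.59 degrees, less where a joint would pass 70% of its speed; a pose out of reach is approached as far as the arm can. A call with a gripper value outside its range is refused whole. The fingers move at their own pace and stop on an object; "newtons" is the grip in N (left out, the last holds). Time passes only in rows, so rows that do not move let the fingers close. It gives the time, the measured TCP pose, the force and the opening at its end, in the units of the state.
- bot.read_state(): the state, without advancing time (a new reading comes with each control period).
- eyes.read_camera(name): name is "side" or "top" or "wrist"; returns a dict with "img" (480x640x3 uint8, red, green, blue), "depth" (480x640 float32, m along the optical axis (not along the pixel's ray), 0 where there is no reading), "intrinsics" (3x3 intrinsics, pixels), "position" and "rotation" of the camera in the world. Camera axes: x right, y down, z forward; pixel columns grow to the right and rows downward; lengths in m; the calibration is good to about 2 mm. The wrist camera is an equidistant fisheye: a pixel r from the principal point sees the ray r / f radians off the axis. A picture is of the moment at which its call begins.
- bot.finish_job(): hands the job in, once; it reports no verdict.
Trained networks look in a picture, given as the dict that the camera call returned (one of the last four; its "shot" number tells which), for a name from the list of things; names that differ only in an ending like _2 or _b are one class to them, and where a whole thing is asked for, a point or a joint stands for the part that bears it (a point fixed in the world has none). Each returns a list of dicts, best first, with "conf" (0 to 1); they miss things now and then, are a little off and sometimes report something else, mostly with a low value. They report only what shows in the picture. A call takes as long as a camera call.
- nets.search_frame(thing, picture): "xyz" ([x, y, z] in m, in the coordinates of the camera as it stood for that picture, good to about 4 mm: the middle of the surface that is visible of it).
The state is a dict: "time": time; "q": joint angles; "joint_vel": joint speeds; "joint_torque": joint torques, N m; "tool_pos": TCP position; "tcp_rot": TCP orientation; "wrist_force": force on the tool from outside, world axes, zero at the start; "torque": the same for the moment, N m; "width": opening from 0.0 (shut) to 1.0 (fully open).
Only numpy, scipy, OpenCV 4.12 (cv2) and the standard library are available. Lean on these libraries where they do the work, as an engineer would, in place of code of your own. Each camera call takes 0.05 s, during which the arm holds its last target.

## Working session

There is one attempt and no reset: what is moved stays moved. The work goes in short steps, Python scripts to look and compute and a tool call to move; the robot and the scene stay as the last step left them, time stands still between calls to the robot, and variables do not carry over. Pictures are saved under pics/ and viewed, and the job is handed in when it is done.

Besides the shell and the picture viewer there is one more tool, called after "Request:" as name(argument=value, ...), one argument or row to a line, values as JSON. jog_arm: Moves the arm, as the interface text tells. Its arguments: {"type":"object","properties":{"turn":{"type":"array"},"slide":{"type":"array"},"grip":{"type":"array"},"newtons":{"type":"number"}},"required":["turn","slide","grip"]}

```bash
mkdir -p pics; cat > h.py <<'E'
from workcell import bot, eyes, nets
import numpy as np, cv2
from scipy.spatial.transform import Rotation as R
def save(p,n): cv2.imwrite('pics/'+n,cv2.cvtColor(p['img'],cv2.COLOR_RGB2BGR))
def w(p,x):
    r=np.array(p['rotation']); 
    if r.shape!=(3,3): r=R.from_rotvec(r).as_matrix()
    return r@np.array(x)+np.array(p['position'])
E
python3 - <<'E'
from h import *
for c in ['top','side']:
    p=eyes.read_camera(c); save(p,c+'0.png'); print(c,p['position'],p['rotation'],p['intrinsics'])
    for t in ['mixer_key_top','balance_key_top','printer_key_top','mixer_cup','mixer_knob','balance_pan','printer_latch']:
        for d in nets.search_frame(t,p)[:2]: print(t,round(d['conf'],2),w(p,d['xyz']).round(4))
s=bot.read_state();print(s)
E
```

```text
top [0.31445838 0.01109199 1.22730879] [-2.09793826  2.12009157 -0.23076485] [[483.66127236   0.         319.11754588]
 [  0.         483.66127236 240.12031185]
 [  0.           0.           1.        ]]
mixer_key_top 0.63 [0.4928 0.2946 0.0973]
balance_key_top 0.55 [0.507  0.0351 0.061 ]
printer_key_top 0.66 [ 0.4632 -0.2697  0.1152]
mixer_cup 0.62 [0.5033 0.5114 0.0144]
mixer_cup 0.58 [0.5685 0.2618 0.1181]
mixer_knob 0.67 [0.4986 0.2275 0.1034]
balance_pan 0.69 [ 0.6189 -0.0066  0.0569]
side [ 0.1840848  -0.97221721  0.94649321] [-2.21712512  0.42524599 -0.18692914] [[484.9623343    0.         313.19678877]
 [  0.         484.9623343  237.38594964]
 [  0.           0.           1.        ]]
mixer_key_top 0.71 [0.3786 0.1008 0.0528]
balance_key_top 0.61 [0.5069 0.0312 0.0573]
printer_key_top 0.67 [ 0.4738 -0.2767  0.1112]
printer_key_top 0.51 [0.5328 0.2205 0.0812]
mixer_cup 0.51 [0.5684 0.2626 0.1192]
mixer_knob 0.51 [0.4965 0.2268 0.0988]
balance_pan 0.62 [ 0.6146 -0.0067  0.0561]
printer_latch 0.35 [ 0.7134 -0.2     0.0494]
{'time': 0.8, 'q': array([ 1.14808087e+00,  2.63833086e-01,  1.60397692e+00,  1.31263301e-05,
        1.27366590e+00, -3.68829871e-02]), 'joint_vel': array([-0.00153917,  0.00056201,  0.00018207, -0.00018596,  0.00107153,
        0.00056909]), 'joint_torque': array([-1.14026918e-04, -5.14980304e+01, -3.67694807e+01, -1.73048016e-05,
        7.88793132e-04,  6.44096616e-06]), 'tool_pos': array([0.25401776, 0.62539938, 0.24833734]), 'tcp_rot': array([-1.54940216,  0.30267867, -0.30270136]), 'wrist_force': array([-0.46036256, -0.01206409,  0.11799951]), 'torque': array([ 0.03805476, -0.01877658, -0.03442019]), 'width': 0.9985765262039809}
```

View pics/top0.png

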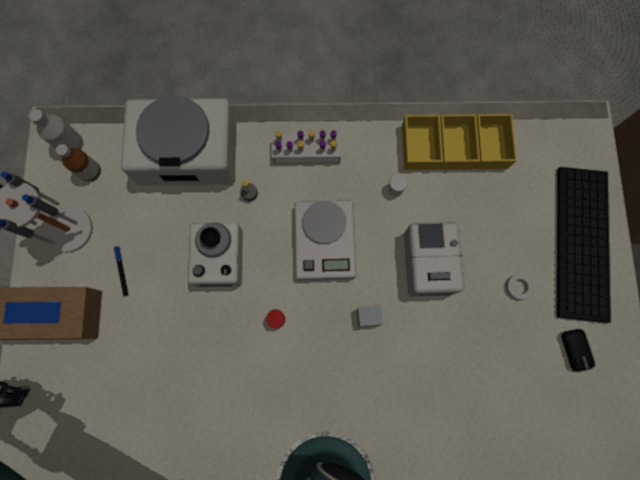

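View pics/side0.png

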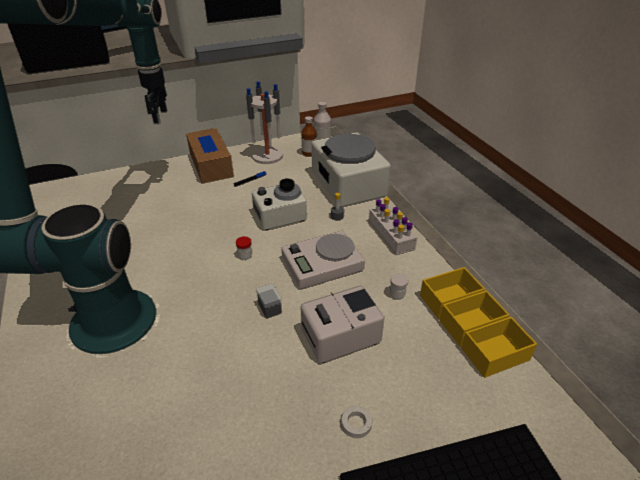

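The top view shows the mixer at left with its key near (198,270) and knob near (226,270), the balance in the middle with its key near (308,265), and the printer at right with its bar near (438,275). Next I refine the key positions.

```bash
python3 - <<'E'
from h import *
p=eyes.read_camera('top')
K=p['intrinsics'];
def unp(u,v,z):
    r=R.from_rotvec(p['rotation']).as_matrix() if np.array(p['rotation']).shape!=(3,3) else p['rotation']
    d=r@np.linalg.inv(K)@np.array([u,v,1.]); t=(z-p['position'][2])/d[2]; return np.array(p['position'])+t*d
D=p['depth']
for n,u,v,z in [('mix',198,270,.101),('knob',226,270,.099),('bal',308,265,.061),('pri',438,275,.116),('cup',211,237,.125),('pan',324,222,.059),('latch',453,243,.106)]:
    print(n,unp(u,v,z).round(4), D[v,u], w(p,D[v,u]*np.linalg.inv(K)@np.array([u,v,1.])).round(4))
crops=[]
for (u,v) in [(205,262),(320,252),(438,262)]:
    crops.append(cv2.resize(p['img'][v-32:v+32,u-22:u+22],None,fx=6,fy=6,interpolation=cv2.INTER_CUBIC))
cv2.imwrite('pics/crops.png',cv2.cvtColor(np.hstack(crops),cv2.COLOR_RGB2BGR))
s=bot.read_state(); print(R.from_rotvec(s['tcp_rot']).as_matrix().round(3))
E
```

```text
mix [0.4917 0.2921 0.101 ] 1.1370807 [0.4917 0.2921 0.101 ]
knob [0.4913 0.2267 0.099 ] 1.1383231 [0.4912 0.2265 0.0999]
bal [0.5075 0.0342 0.061 ] 0.0 [0.3145 0.0111 1.2273]
pri [ 0.4718 -0.2678  0.116 ] 1.1198229 [ 0.4717 -0.2677  0.1165]
cup [0.5654 0.2591 0.125 ] 1.1483344 [0.5696 0.2632 0.1066]
pan [ 0.6159 -0.0062  0.059 ] 1.2028136 [ 0.6152 -0.0062  0.0619]
latch [ 0.5493 -0.3107  0.106 ] 1.1469091 [ 0.5493 -0.3108  0.1059]
[[ 0.926  0.     0.376]
 [-0.376  0.     0.926]
 [-0.    -1.     0.   ]]
```

View pics/crops.png

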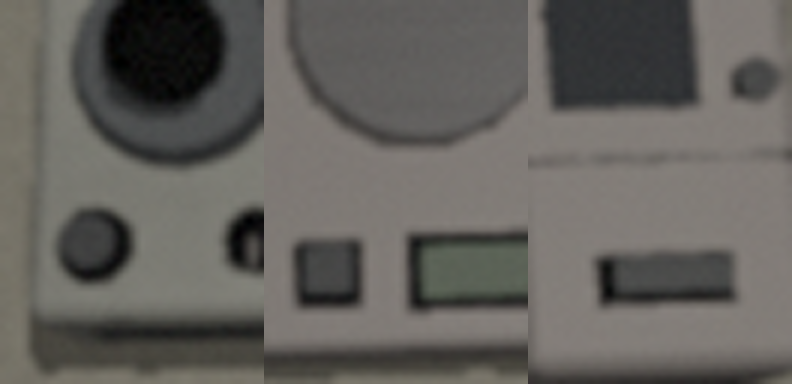

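Request:
jog_arm(
  turn=[
    [0,0,0],
    [0,0,0],
    [0,0,0],
    [0,0,0],
    [0,0,0],
  ],
  slide=[
    [34,0,-22],
    [34,0,-22],
    [34,0,-22],
    [34,0,-22],
    [34,0,-22],
  ],
  grip=[0,0,0,0,0],
  newtons=20,
)

```text
time: 1.35
tool_pos: [0.3708, 0.4582, 0.2485]
tcp_rot: [-1.549, 0.302, -0.303]
wrist_force: [-0.0, 0.0, 0.9]
width: 0.146
```

Request:
jog_arm(
  turn=[
    [0,0,0],
    [0,0,0],
    [0,0,0],
    [0,0,0],
    [0,0,0],
  ],
  slide=[
    [34,0,-22],
    [34,0,-22],
    [34,0,-22],
    [34,0,-22],
    [10,0,0],
  ],
  grip=[0,0,0,0,0],
)

```text
time: 1.85
tool_pos: [0.474, 0.3197, 0.2485]
tcp_rot: [-1.55, 0.305, -0.306]
wrist_force: [-0.2, 0.1, -0.7]
width: -0.001
```

Request:
jog_arm(
  turn=[
    [0,0,0],
    [0,0,0],
    [0,0,0],
  ],
  slide=[
    [0,30,0],
    [0,30,0],
    [0,0,0],
  ],
  grip=[0,0,0],
)

```text
time: 2.15
tool_pos: [0.4693, 0.3216, 0.1836]
tcp_rot: [-1.555, 0.308, -0.298]
wrist_force: [-0.1, -0.3, -0.6]
width: 0.002
```

```bash
cat > go.py <<'E'
from h import *
import sys
t=np.array([float(a) for a in sys.argv[1:4]])
s=bot.read_state(); M=R.from_rotvec(s['tcp_rot']).as_matrix()
tip=s['tool_pos']+M[:,1]*.017
print('t',s['time'],'tip',tip.round(4),'delta tool mm',(M.T@(t-tip)*1e3).round(1),'F',s['wrist_force'].round(2),'w',s['width'],M.round(3).tolist())
E
python3 go.py 0.4915 0.2915 0.101
python3 - <<'E'
from h import *
for c in ['wrist','top','side']:
    p=eyes.read_camera(c); save(p,c+'1.png')
    for t in ['mixer_key_top','mixer_knob']:
        for d in nets.search_frame(t,p)[:2]: print(c,t,round(d['conf'],2),w(p,d['xyz']).round(4))
E
```

```text
t 2.15 tip [0.4692 0.3215 0.1666] delta tool mm [ 32.4  65.6 -18.9] F [-0.14 -0.33 -0.56] w 0.002162575751406575 [[0.926, -0.008, 0.376], [-0.377, -0.004, 0.926], [-0.006, -1.0, -0.007]]
wrist mixer_key_top 0.72 [0.481  0.3031 0.1025]
wrist mixer_knob 0.85 [0.4888 0.2358 0.0957]
wrist mixer_knob 0.68 [0.3849 0.1328 0.0545]
top mixer_key_top 0.43 [0.4927 0.2952 0.0986]
top mixer_knob 0.74 [0.4701 0.4987 0.0135]
top mixer_knob 0.65 [0.4974 0.2273 0.1008]
side mixer_key_top 0.59 [0.4939 0.2963 0.0996]
side mixer_knob 0.69 [0.5673 0.265  0.1191]
side mixer_knob 0.37 [ 0.5089 -0.3078  0.098 ]
```

Request:
jog_arm(
  turn=[
    [0,0,0],
    [0,0,0],
    [0,0,0],
  ],
  slide=[
    [28,0,-20],
    [0,30,0],
    [0,0,0],
  ],
  grip=[0,0,0],
)

```text
time: 2.9
tool_pos: [0.4888, 0.2923, 0.1553]
tcp_rot: [-1.553, 0.307, -0.3]
wrist_force: [-0.9, -0.6, -0.4]
width: -0.0
```

```bash

python3 - <<'E'
from h import *
for c in ['wrist','top','side']:
    p=eyes.read_camera(c); save(p,c+'2.png')
    for t in ['mixer_key_top']:
        for d in nets.search_frame(t,p)[:2]: print(c,t,round(d['conf'],2),w(p,d['xyz']).round(4))
E
python3 go.py 0.4915 0.2915 0.101
```

```text
wrist mixer_key_top 0.67 [0.4874 0.303  0.1019]
top mixer_key_top 0.7 [ 0.4518 -0.4948  0.0198]
top mixer_key_top 0.28 [0.5411 0.2444 0.082 ]
side mixer_key_top 0.44 [0.4933 0.2923 0.1001]
t 3.2 tip [0.4913 0.2948 0.1427] delta tool mm [ 1.4 41.7 -3. ] F [-0.05 -1.2   0.7 ] w -0.0004900439531772008 [[0.927, 0.002, 0.376], [-0.376, 0.001, 0.927], [0.001, -1.0, 0.002]]
```

View pics/wrist2.png

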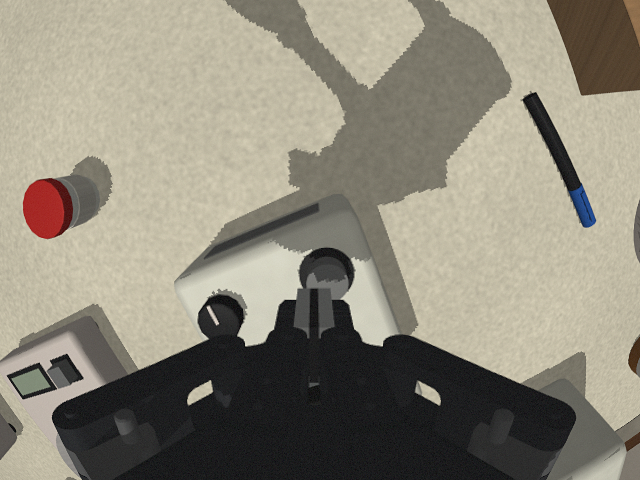

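The wrist view shows the closed tips near (315,290) and the key just ahead at (327,270). I'll unproject the key centre with the fisheye model to check it.

```bash
cat >> h.py <<'E'
def rotm(p):
    r=np.array(p['rotation']); return r if r.shape==(3,3) else R.from_rotvec(r).as_matrix()
def fish(p,u,v,z):
    K=p['intrinsics']; a=np.array([(u-K[0,2]),(v-K[1,2])]); r=np.hypot(*a); th=r/K[0,0]
    d=rotm(p)@np.array([*(a/r*np.sin(th)),np.cos(th)]); t=(z-p['position'][2])/d[2]; return np.array(p['position'])+t*d
def proj(p,X):
    K=p['intrinsics']; c=rotm(p).T@(np.array(X)-p['position']); th=np.arctan2(np.hypot(c[0],c[1]),c[2]); n=np.hypot(c[0],c[1])
    return c[0]/n*th*K[0,0]+K[0,2], c[1]/n*th*K[0,0]+K[1,2]
def projp(p,X):
    K=p['intrinsics']; c=rotm(p).T@(np.array(X)-p['position']); return (K@(c/c[2]))[:2]
E
python3 - <<'E'
from h import *
p=eyes.read_camera('wrist'); s=bot.read_state(); M=R.from_rotvec(s['tcp_rot']).as_matrix(); tip=s['tool_pos']+.017*M[:,1]
print(tip,p['position'],proj(p,tip),proj(p,[.4915,.2915,.101]),fish(p,327,273,.101))
save(p,'wrist3.png')
c=cv2.resize(p['img'][220:340,240:400],None,fx=5,fy=5,interpolation=cv2.INTER_CUBIC);cv2.imwrite('pics/c3.png',cv2.cvtColor(c,cv2.COLOR_RGB2BGR))
q=eyes.read_camera('side');print(projp(q,tip),projp(q,[.4915,.2915,.101]))
c=projp(q,[.4915,.2915,.101]).astype(int);c=cv2.resize(q['img'][c[1]-50:c[1]+50,c[0]-60:c[0]+60],None,fx=6,fy=6,interpolation=cv2.INTER_CUBIC);cv2.imwrite('pics/s3.png',cv2.cvtColor(c,cv2.COLOR_RGB2BGR))
E
```

```text
[0.49120452 0.29471569 0.14256125] [0.4263919  0.32133637 0.28559423] (np.float64(312.09557629008174), np.float64(312.55504948431553)) (np.float64(306.81482636508383), np.float64(280.6941659411669)) [0.4914903  0.30303851 0.101     ]
[259.70873078 177.81512834] [261.15310531 189.5197645 ]
```

View pics/c3.png

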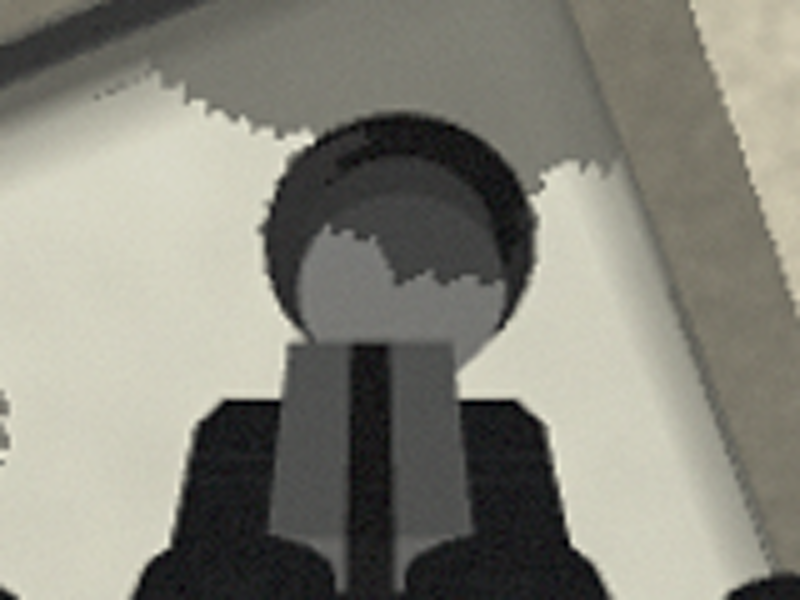

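View pics/s3.png

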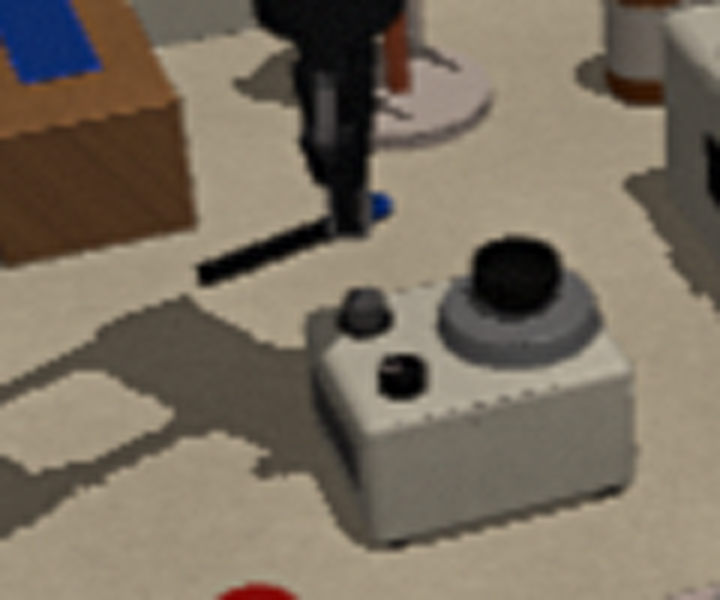

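```bash
python3 - <<'E'
from h import *
p=eyes.read_camera('wrist'); s=bot.read_state(); M=R.from_rotvec(s['tcp_rot']).as_matrix(); tip=s['tool_pos']+.017*M[:,1]
print(p['intrinsics'],tip)
for X in [(.4915,.2915,.101),(.4915,.2915,.085),(.4915,.2965,.101),(.4915,.2965,.085),(.4965,.2965,.101)]: print(X,np.round(proj(p,X),1))
print(np.round(proj(p,[tip[0],tip[1],.101]),1))
print(fish(p,320.4,273,.101))
print(rotm(p).round(3), M.round(3))
# depth based check around cap
D=p['depth'];K=p['intrinsics']
def P(u,v):
    a=np.array([u-K[0,2],v-K[1,2]]);r=np.hypot(*a);th=r/K[0,0];d=np.array([*(a/r*np.tan(th)),1.])
    return w(p,D[v,u]*d)
pts=np.array([[*P(u,v)] for v in range(225,300) for u in range(280,360) if D[v,u]>0])
m=(abs(pts[:,2]-.101)<.0025)
print(m.sum(),pts[m].min(0),pts[m].max(0),pts[m].mean(0))
m=(abs(pts[:,2]-.085)<.002); print(m.sum())
t=eyes.read_camera('top');
D=t['depth'];K=t['intrinsics']
u,v=np.meshgrid(range(150,460),range(200,300));d=D[v,u]
C=np.stack([(u-K[0,2])/K[0,0]*d,(v-K[1,2])/K[0,0]*d,d],-1).reshape(-1,3)[d.ravel()>0]
W=C@rotm(t).T+t['position']
for n,c,z in [('mix',(.4915,.2915),.101),('bal',(.508,.033),.061),('pri',(.470,-.272),.116)]:
    m=(abs(W[:,2]-z)<.004)&(abs(W[:,0]-c[0])<.03)&(abs(W[:,1]-c[1])<.04); q=W[m]
    print(n,m.sum(),q.min(0).round(4),q.max(0).round(4),q.mean(0).round(4))
E
```

```text
[[371.64829954   0.         313.55372158]
 [  0.         371.64829954 243.99512418]
 [  0.           0.           1.        ]] [0.49100646 0.29449143 0.14218693]
(0.4915, 0.2915, 0.101) [307.2 281. ]
(0.4915, 0.2915, 0.085) [307.6 270.9]
(0.4915, 0.2965, 0.101) [315.9 277.7]
(0.4915, 0.2965, 0.085) [315.7 267.8]
(0.4965, 0.2965, 0.101) [319.5 285.8]
[312.1 278.3]
[0.48991089 0.29967208 0.101     ]
[[ 0.376  0.893  0.249]
 [ 0.927 -0.363 -0.099]
 [ 0.002  0.268 -0.964]] [[ 0.927  0.001  0.376]
 [-0.376  0.001  0.927]
 [ 0.001 -1.     0.001]]
1117 [0.48136086 0.28751806 0.09854251] [0.50318871 0.30955546 0.10294473] [0.49084988 0.2993906  0.10102928]
3743Traceback (most recent call last):
  File "<stdin>", line 24, in <module>
    return umr_minimum(a, axis, None, out, keepdims, initial, where)
ValueError: zero-size array to reduction operation minimum which has no identity
```

```bash
python3 - <<'E'
from h import *
for cam in ['side','top']:
    t=eyes.read_camera(cam); save(t,cam+'4.png')
    D=t['depth'];K=t['intrinsics']
    v,u=np.mgrid[0:480,0:640];d=D
    C=np.stack([(u-K[0,2])/K[0,0]*d,(v-K[1,2])/K[0,0]*d,d],-1)
    W=C@rotm(t).T+t['position']
    for n,c,z in [('mix',(.4915,.2955),.101),('knob',(.4915,.2267),.099),('bal',(.508,.033),.061),('pri',(.470,-.272),.116)]:
        m=(D>0)&(abs(W[...,2]-z)<.004)&(abs(W[...,0]-c[0])<.03)&(abs(W[...,1]-c[1])<.04); q=W[m]
        if len(q): print(cam,n,m.sum(),q.min(0).round(4),q.max(0).round(4),q.mean(0).round(4), ((q.min(0)+q.max(0))/2).round(4))
    if cam=='side':
      for X in [(.4915,.2915,.101),(.491,.2995,.101)]: print(projp(t,X))
      c=cv2.resize(t['img'][170:215,240:300],None,fx=13,fy=13,interpolation=cv2.INTER_CUBIC);cv2.imwrite('pics/s4.png',cv2.cvtColor(c,cv2.COLOR_RGB2BGR))
p=eyes.read_camera('wrist');D=p['depth'];K=p['intrinsics']
v,u=np.mgrid[0:480,0:640];a=u-K[0,2];b=v-K[1,2];r=np.hypot(a,b)+1e-9;th=np.clip(r/K[0,0],0,1.4)
C=np.stack([a/r*np.tan(th)*D,b/r*np.tan(th)*D,D],-1);W=C@rotm(p).T+p['position']
for n,c,z in [('knob',(.4915,.2267),.099),('bal',(.508,.033),.061)]:
    m=(D>0)&(abs(W[...,2]-z)<.003)&(abs(W[...,0]-c[0])<.025)&(abs(W[...,1]-c[1])<.025); q=W[m]
    if len(q): print(n,m.sum(),((q.min(0)+q.max(0))/2).round(4),q.min(0),q.max(0))
m=(D>0)&(D<.25)&(abs(u-314)<25)&(v<330); print('fingers',W[m].mean(0), W[m][:,2].min())
E
```

```text
side mix 25 [0.4831 0.2825 0.098 ] [0.5035 0.3052 0.1029] [0.4934 0.2941 0.1011] [0.4933 0.2938 0.1005]
side knob 38 [0.4829 0.2143 0.0955] [0.5061 0.2443 0.1024] [0.4938 0.2288 0.0987] [0.4945 0.2293 0.099 ]
side bal 33 [0.4997 0.0262 0.0578] [0.5205 0.0493 0.063 ] [0.5099 0.036  0.0603] [0.5101 0.0377 0.0604]
side pri 102 [ 0.4644 -0.2945  0.1121] [ 0.4804 -0.2462  0.1188] [ 0.4724 -0.2712  0.115 ] [ 0.4724 -0.2703  0.1155]
[261.15310531 189.5197645 ]
[260.27982106 188.26748571]
top knob 83 [0.4818 0.2156 0.095 ] [0.5039 0.2391 0.1026] [0.4928 0.2281 0.0983] [0.4928 0.2274 0.0988]
top bal 62 [0.4978 0.0244 0.057 ] [0.5178 0.0417 0.0646] [0.5081 0.0334 0.0607] [0.5078 0.033  0.0608]
top pri 109 [ 0.463  -0.2958  0.1121] [ 0.4771 -0.2507  0.12  ] [ 0.4704 -0.2731  0.1161] [ 0.4701 -0.2732  0.1161]
knob 1352 [0.4924 0.233  0.0989] [0.48024149 0.21986067 0.09607809] [0.50463125 0.2460505  0.10172519]
bal 314 [0.5087 0.0373 0.0599] [0.49841906 0.02550976 0.05810746] [0.51901916 0.04914482 0.06174832]
fingers [0.44993038 0.31187214 0.08775745] -0.0018998323419083807
```

View pics/s4.png

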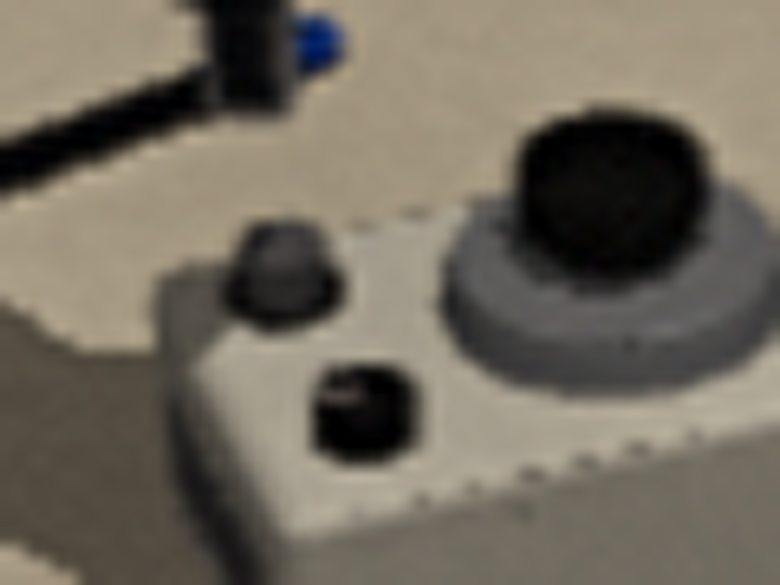

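Request:
jog_arm(
  turn=[
    [0,0,0],
    [0,0,0],
    [0,0,0],
    [0,0,0],
    [0,0,0],
  ],
  slide=[
    [0,15,0],
    [0,15,0],
    [0,5,0],
    [0,0,0],
    [0,0,0],
  ],
  grip=[0,0,0,0,0],
)

```text
time: 4.05
tool_pos: [0.4905, 0.2938, 0.1227]
tcp_rot: [-1.55, 0.303, -0.302]
wrist_force: [-0.1, -0.5, 0.3]
width: 0.002
```

```bash
python3 go.py 0.4915 0.295 0.101
```

```text
t 4.05 tip [0.4904 0.2938 0.1057] delta tool mm [0.5 4.7 1.5] F [-0.15 -0.54  0.32] w 0.002114652996867246 [[0.926, -0.001, 0.376], [-0.376, -0.001, 0.926], [-0.001, -1.0, -0.001]]
```

Request:
jog_arm(
  turn=[
    [0,0,0],
    [0,0,0],
    [0,0,0],
    [0,0,0],
    [0,0,0],
  ],
  slide=[
    [0,3,0],
    [0,3,0],
    [0,3,0],
    [0,0,0],
    [0,0,0],
  ],
  grip=[0,0,0,0,0],
)

```text
time: 4.55
tool_pos: [0.4911, 0.2942, 0.1147]
tcp_rot: [-1.549, 0.302, -0.303]
wrist_force: [0.3, 0.5, 0.9]
width: -0.003
```

Request:
jog_arm(
  turn=[
    [0,0,0],
    [0,0,0],
    [0,0,0],
    [0,0,0],
  ],
  slide=[
    [0,2,0],
    [0,2,0],
    [0,0,0],
    [0,0,0],
  ],
  grip=[0,0,0,0],
)

```text
time: 4.95
tool_pos: [0.4911, 0.2942, 0.1105]
tcp_rot: [-1.549, 0.302, -0.303]
wrist_force: [0.9, 1.3, 2.3]
width: 0.001
```

Request:
jog_arm(
  turn=[
    [0,0,0],
    [0,0,0],
    [0,0,0],
    [0,0,0],
  ],
  slide=[
    [0,1,0],
    [0,1,0],
    [0,0,0],
    [0,0,0],
  ],
  grip=[0,0,0,0],
)

```text
time: 5.35
tool_pos: [0.491, 0.2942, 0.1089]
tcp_rot: [-1.549, 0.302, -0.303]
wrist_force: [-0.6, 0.4, 6.0]
width: 0.001
```

Request:
jog_arm(
  turn=[
    [0,0,0],
    [0,0,0],
    [0,0,0],
  ],
  slide=[
    [0,1,0],
    [0,0,0],
    [0,0,0],
  ],
  grip=[0,0,0],
)

```text
time: 5.65
tool_pos: [0.4911, 0.2942, 0.1083]
tcp_rot: [-1.549, 0.302, -0.303]
wrist_force: [0.2, -0.5, 8.4]
width: 0.0
```

Request:
jog_arm(
  turn=[
    [0,0,0],
    [0,0,0],
    [0,0,0],
    [0,0,0],
    [0,0,0],
  ],
  slide=[
    [0,-10,0],
    [0,-25,0],
    [0,-35,0],
    [19,0,-39],
    [19,0,-39],
  ],
  grip=[0,0,0,0,0],
)

```text
time: 6.15
tool_pos: [0.4966, 0.2074, 0.1786]
tcp_rot: [-1.549, 0.299, -0.301]
wrist_force: [0.7, -0.2, -0.1]
width: 0.003
```

Request:
jog_arm(
  turn=[
    [0,0,0],
    [0,0,0],
    [0,0,0],
    [0,0,0],
    [0,0,0],
  ],
  slide=[
    [19,0,-39],
    [19,0,-39],
    [19,0,-39],
    [19,0,-39],
    [0,0,0],
  ],
  grip=[0,0,0,0,0],
)

```text
time: 6.65
tool_pos: [0.5073, 0.0299, 0.1767]
tcp_rot: [-1.551, 0.308, -0.305]
wrist_force: [-0.5, -0.0, -0.1]
width: -0.003
```

Request:
jog_arm(
  turn=[
    [0,0,0],
    [0,0,0],
    [0,0,0],
    [0,0,0],
  ],
  slide=[
    [0,30,0],
    [0,30,0],
    [0,0,0],
    [0,0,0],
  ],
  grip=[0,0,0,0],
)

```text
time: 7.05
tool_pos: [0.5071, 0.0348, 0.1166]
tcp_rot: [-1.55, 0.305, -0.3]
wrist_force: [0.8, -0.7, 0.0]
width: -0.007
```

```bash
cat > chk.py <<'E'
from h import *
def chk(targets,cams=('side','top','wrist'),dz=.014):
  for cam in cams:
    t=eyes.read_camera(cam); D=t['depth'];K=t['intrinsics']
    v,u=np.mgrid[0:480,0:640];a=u-K[0,2];b=v-K[1,2]
    if cam=='wrist':
        r=np.hypot(a,b)+1e-9;k=np.tan(np.clip(r/K[0,0],0,1.4))/r
    else: k=1/K[0,0]
    W=np.stack([a*k*D,b*k*D,D],-1)@rotm(t).T+t['position']
    for n,c,lo,hi in targets:
        m=(D>0)&(W[...,2]>lo)&(W[...,2]<hi)&(abs(W[...,0]-c[0])<.02)&(abs(W[...,1]-c[1])<.027); q=W[m]
        if len(q): print(cam,n,m.sum(),'mid',((q.min(0)+q.max(0))/2).round(4),'ztop',np.percentile(q[:,2],[50,80,95]).round(4))
E
python3 go.py 0.509 0.035 0.061
python3 - <<'E'
from chk import *
chk([('mix',(.4915,.295),.088,.107),('bal',(.509,.035),.056,.066)])
E
```

```text
t 7.05 tip [0.507  0.0348 0.0996] delta tool mm [ 1.9 38.6  0.9] F [ 0.84 -0.69  0.01] w -0.007332433834223987 [[0.927, -0.003, 0.376], [-0.376, 0.0, 0.927], [-0.003, -1.0, -0.001]]
side mix 37 mid [0.4937 0.2911 0.0925] ztop [0.0923 0.0945 0.0959]
side bal 43 mid [0.51   0.0376 0.0595] ztop [0.0589 0.061  0.0625]
top mix 92 mid [0.4901 0.2915 0.0936] ztop [0.0921 0.0945 0.0961]
wrist bal 1271 mid [0.5084 0.0371 0.0592] ztop [0.0603 0.0609 0.0614]
```

The mixer cap now sits at about 94 mm, down from 101 mm, so that key is home. Next is the balance key.

Request:
jog_arm(
  turn=[
    [0,0,0],
    [0,0,0],
    [0,0,0],
    [0,0,0],
  ],
  slide=[
    [2,15,1],
    [0,15,0],
    [0,4,0],
    [0,0,0],
  ],
  grip=[0,0,0,0],
)

```text
time: 7.6
tool_pos: [0.5098, 0.0345, 0.0824]
tcp_rot: [-1.55, 0.304, -0.301]
wrist_force: [-0.3, 0.5, -0.7]
width: 0.002
```

Request:
jog_arm(
  turn=[
    [0,0,0],
    [0,0,0],
    [0,0,0],
    [0,0,0],
    [0,0,0],
  ],
  slide=[
    [0,3,0],
    [0,3,0],
    [0,3,0],
    [0,0,0],
    [0,0,0],
  ],
  grip=[0,0,0,0,0],
)

```text
time: 8.1
tool_pos: [0.5111, 0.0344, 0.0747]
tcp_rot: [-1.549, 0.302, -0.304]
wrist_force: [1.1, -0.6, 2.0]
width: -0.001
```

Request:
jog_arm(
  turn=[
    [0,0,0],
    [0,0,0],
    [0,0,0],
    [0,0,0],
  ],
  slide=[
    [0,2,0],
    [0,1,0],
    [0,0,0],
    [0,0,0],
  ],
  grip=[0,0,0,0],
)

```text
time: 8.5
tool_pos: [0.511, 0.0344, 0.0716]
tcp_rot: [-1.549, 0.302, -0.304]
wrist_force: [1.9, 0.2, 2.7]
width: -0.002
```

Request:
jog_arm(
  turn=[
    [0,0,0],
    [0,0,0],
    [0,0,0],
    [0,0,0],
  ],
  slide=[
    [0,1,0],
    [0,1,0],
    [0,0,0],
    [0,0,0],
  ],
  grip=[0,0,0,0],
)

```text
time: 8.9
tool_pos: [0.511, 0.0344, 0.0696]
tcp_rot: [-1.549, 0.302, -0.304]
wrist_force: [0.6, 0.5, 3.6]
width: -0.001
```

Request:
jog_arm(
  turn=[
    [0,0,0],
    [0,0,0],
    [0,0,0],
  ],
  slide=[
    [0,1,0],
    [0,0,0],
    [0,0,0],
  ],
  grip=[0,0,0],
)

```text
time: 9.2
tool_pos: [0.511, 0.0344, 0.0688]
tcp_rot: [-1.549, 0.302, -0.303]
wrist_force: [1.5, 0.1, 6.7]
width: -0.001
```

Request:
jog_arm(
  turn=[
    [0,0,0],
    [0,0,0],
    [0,0,0],
  ],
  slide=[
    [0,1,0],
    [0,0,0],
    [0,0,0],
  ],
  grip=[0,0,0],
)

```text
time: 9.5
tool_pos: [0.5111, 0.0344, 0.0681]
tcp_rot: [-1.549, 0.302, -0.303]
wrist_force: [1.2, 0.5, 8.2]
width: 0.0
```

Request:
jog_arm(
  turn=[
    [0,0,0],
    [0,0,0],
    [0,0,0],
    [0,0,0],
    [0,0,0],
  ],
  slide=[
    [0,-10,0],
    [0,-35,0],
    [0,-45,0],
    [0,-25,0],
    [11,0,-43],
  ],
  grip=[0,0,0,0,0],
)

```text
time: 10.0
tool_pos: [0.507, -0.0068, 0.1867]
tcp_rot: [-1.547, 0.294, -0.303]
wrist_force: [1.8, -0.3, -0.1]
width: 0.0
```

Request:
jog_arm(
  turn=[
    [0,0,0],
    [0,0,0],
    [0,0,0],
    [0,0,0],
    [0,0,0],
  ],
  slide=[
    [11,0,-43],
    [11,0,-43],
    [11,0,-43],
    [11,0,-43],
    [11,0,-43],
  ],
  grip=[0,0,0,0,0],
)

```text
time: 10.5
tool_pos: [0.4724, -0.2302, 0.1812]
tcp_rot: [-1.548, 0.305, -0.3]
wrist_force: [1.6, 0.3, -0.8]
width: 0.003
```

Request:
jog_arm(
  turn=[
    [0,0,0],
    [0,0,0],
    [0,0,0],
    [0,0,0],
  ],
  slide=[
    [11,0,-40],
    [0,0,0],
    [0,10,0],
    [0,0,0],
  ],
  grip=[0,0,0,0],
)

```text
time: 10.9
tool_pos: [0.4679, -0.2686, 0.1696]
tcp_rot: [-1.547, 0.306, -0.298]
wrist_force: [0.1, 0.1, -0.0]
width: 0.0
```

```bash
python3 go.py 0.471 -0.272 0.116
python3 - <<'E'
from chk import *
chk([('mix',(.4915,.295),.088,.107),('bal',(.509,.035),.049,.066),('pri',(.471,-.272),.111,.121)])
p=eyes.read_camera('wrist'); save(p,'wrist5.png')
E
```

```text
t 10.9 tip [ 0.4678 -0.2686  0.1526] delta tool mm [ 4.5 36.6 -2. ] F [ 0.07  0.09 -0.02] w 1.5532309757960794e-05 [[0.927, -0.005, 0.376], [-0.376, 0.003, 0.927], [-0.005, -1.0, 0.001]]
side mix 38 mid [0.4884 0.2935 0.094 ] ztop [0.092  0.0952 0.0965]
side bal 49 mid [0.5112 0.0398 0.0529] ztop [0.0529 0.0547 0.0561]
side pri 108 mid [ 0.4724 -0.2693  0.115 ] ztop [0.1152 0.1164 0.1175]
top mix 88 mid [0.49   0.2921 0.0927] ztop [0.0923 0.0948 0.0965]
top bal 82 mid [0.5094 0.0332 0.0543] ztop [0.0533 0.0554 0.0569]
top pri 50 mid [ 0.4708 -0.26    0.1163] ztop [0.1163 0.1183 0.12  ]
wrist bal 73 mid [0.5091 0.029  0.0519] ztop [0.0509 0.0531 0.0543]
wrist pri 1940 mid [ 0.4705 -0.2692  0.1145] ztop [0.1157 0.1162 0.1168]
```

View pics/wrist5.png

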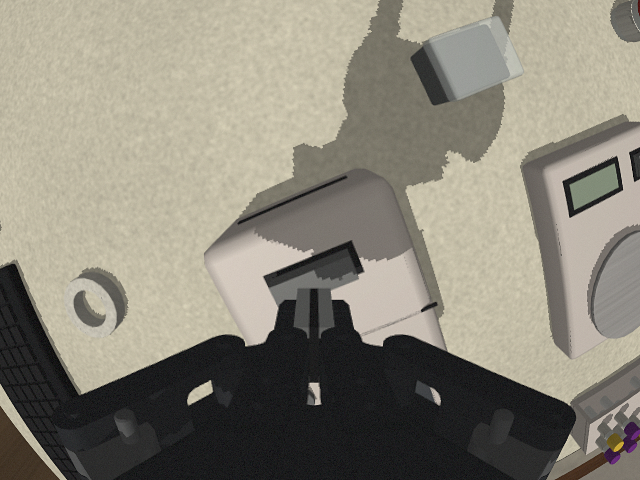

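The wrist view shows the bar key at about (315,272), right under and ahead of the fingertips at (315,290). The balance cap is down to about 54 mm, so it is in. Now the printer key.

Request:
jog_arm(
  turn=[
    [0,0,0],
    [0,0,0],
    [0,0,0],
    [0,0,0],
  ],
  slide=[
    [3,15,-1],
    [0,14,0],
    [0,3,0],
    [0,0,0],
  ],
  grip=[0,0,0,0],
)

```text
time: 11.5
tool_pos: [0.471, -0.2719, 0.1384]
tcp_rot: [-1.548, 0.305, -0.3]
wrist_force: [-0.1, 0.4, 0.8]
width: 0.004
```

```bash
python3 go.py 0.471 -0.271 0.116
```

```text
t 11.5 tip [ 0.471  -0.2718  0.1214] delta tool mm [-0.3  5.4  0.8] F [-0.07  0.36  0.83] w 0.003854702270622666 [[0.927, -0.003, 0.376], [-0.376, 0.002, 0.927], [-0.003, -1.0, 0.001]]
```

Request:
jog_arm(
  turn=[
    [0,0,0],
    [0,0,0],
    [0,0,0],
    [0,0,0],
    [0,0,0],
  ],
  slide=[
    [0,3,0],
    [0,3,0],
    [0,3,0],
    [0,0,0],
    [0,0,0],
  ],
  grip=[0,0,0,0,0],
)

```text
time: 12.0
tool_pos: [0.4723, -0.2729, 0.1316]
tcp_rot: [-1.55, 0.302, -0.303]
wrist_force: [-0.4, -0.5, 0.8]
width: 0.002
```

Request:
jog_arm(
  turn=[
    [0,0,0],
    [0,0,0],
    [0,0,0],
    [0,0,0],
  ],
  slide=[
    [0,2,0],
    [0,2,0],
    [0,0,0],
    [0,0,0],
  ],
  grip=[0,0,0,0],
)

```text
time: 12.4
tool_pos: [0.4723, -0.2729, 0.1275]
tcp_rot: [-1.55, 0.302, -0.303]
wrist_force: [0.6, -1.0, 2.7]
width: 0.006
```

Request:
jog_arm(
  turn=[
    [0,0,0],
    [0,0,0],
    [0,0,0],
  ],
  slide=[
    [0,1,0],
    [0,0,0],
    [0,0,0],
  ],
  grip=[0,0,0],
)

```text
time: 12.7
tool_pos: [0.4723, -0.2729, 0.1265]
tcp_rot: [-1.55, 0.302, -0.303]
wrist_force: [0.7, -1.4, 2.4]
width: -0.001
```

Tip is at 109.5 mm. I'll continue in 1 mm steps.

Request:
jog_arm(
  turn=[
    [0,0,0],
    [0,0,0],
    [0,0,0],
    [0,0,0],
  ],
  slide=[
    [0,1,0],
    [0,1,0],
    [0,0,0],
    [0,0,0],
  ],
  grip=[0,0,0,0],
)

```text
time: 13.1
tool_pos: [0.4723, -0.2729, 0.1246]
tcp_rot: [-1.55, 0.302, -0.303]
wrist_force: [0.4, -1.6, 4.3]
width: 0.001
```

Request:
jog_arm(
  turn=[
    [0,0,0],
    [0,0,0],
    [0,0,0],
  ],
  slide=[
    [0,1,0],
    [0,0,0],
    [0,0,0],
  ],
  grip=[0,0,0],
)

```text
time: 13.4
tool_pos: [0.4724, -0.2729, 0.1238]
tcp_rot: [-1.55, 0.302, -0.303]
wrist_force: [-0.1, -0.5, 7.5]
width: 0.001
```

Request:
jog_arm(
  turn=[
    [0,0,0],
    [0,0,0],
  ],
  slide=[
    [0,0.5,0],
    [0,0,0],
  ],
  grip=[0,0],
)

```text
time: 13.6
tool_pos: [0.4724, -0.2729, 0.1235]
tcp_rot: [-1.55, 0.302, -0.303]
wrist_force: [-0.5, -0.9, 6.9]
width: -0.002
```

Request:
jog_arm(
  turn=[
    [0,0,0],
    [0,0,0],
    [0,0,0],
    [0,0,0],
    [0,0,0],
  ],
  slide=[
    [0,-10,0],
    [0,-30,0],
    [0,-45,0],
    [0,-45,0],
    [-40,0,0],
  ],
  grip=[0,0,0,0,0],
)

```text
time: 14.1
tool_pos: [0.4405, -0.2607, 0.2607]
tcp_rot: [-1.554, 0.292, -0.313]
wrist_force: [0.5, -0.3, 0.8]
width: -0.0
```

Request:
jog_arm(
  turn=[
    [0,0,0],
    [0,0,0],
    [0,0,0],
    [0,0,0],
  ],
  slide=[
    [0,0,-45],
    [0,0,-45],
    [0,0,-45],
    [0,0,0],
  ],
  grip=[0,0,0,0],
)

```text
time: 14.5
tool_pos: [0.3816, -0.3859, 0.2521]
tcp_rot: [-1.55, 0.308, -0.305]
wrist_force: [-0.2, 0.5, -0.4]
width: 0.004
```

```bash
python3 - <<'E'
from chk import *
chk([('mix',(.4915,.295),.088,.107),('bal',(.509,.035),.049,.066),('pri',(.471,-.272),.103,.121)],('side','top'))
p=eyes.read_camera('top'); save(p,'top6.png')
print(bot.read_state()['wrist_force'],bot.read_state()['tool_pos'])
E
```

```text
side mix 1 mid [0.4789 0.2764 0.089 ] ztop [0.089 0.089 0.089]
side pri 116 mid [ 0.4724 -0.2703  0.1079] ztop [0.1085 0.1098 0.1105]
top mix 103 mid [0.4912 0.2917 0.0928] ztop [0.0922 0.0947 0.0963]
top bal 78 mid [0.5083 0.0356 0.0537] ztop [0.0536 0.0552 0.0568]
top pri 167 mid [ 0.4711 -0.2719  0.1087] ztop [0.1086 0.111  0.1127]
[ 0.08661673 -0.63094813 -0.3281253 ] [ 0.38366232 -0.3818331   0.25188274]
```

View pics/top6.png

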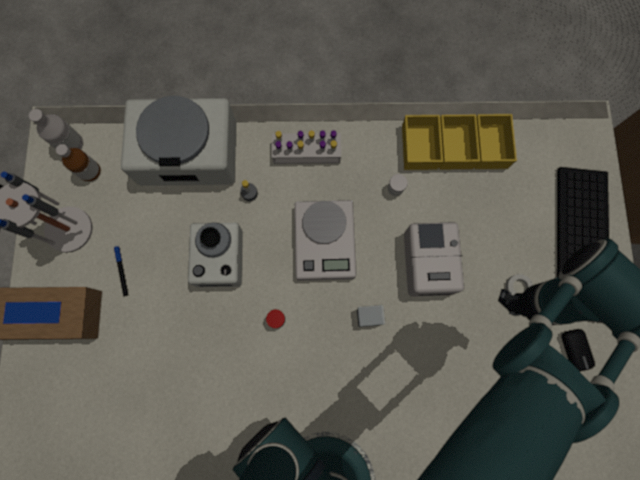

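The top view shows the mixer (215,255), balance (325,240) and printer (435,258) where they were at the start. All three caps are about 7 mm down and the hand is clear at (515,300), so I'll hand in.

```bash
python3 -c "
from h import *
print(bot.finish_job())"
```

```text
the job is handed in; nothing more can be done
None
```

I pressed the three power keys home with closed fingertips in the order asked: mixer, then balance, then printer. The job was handed in at about 15 s.

| Key | Highest press force read | Cap height before | Cap height after |
|---|---|---|---|
| Mixer | 8.4 N | 101 mm | about 93 mm |
| Balance | 8.2 N | 61 mm | about 54 mm |
| Printer | 7.5 N | 116 mm | about 109 mm |

- **Keys:** At each key the force stayed near 2–4 N while the plunger moved, then rose sharply at the end of its travel. The cap heights are from the top camera's depth image. All three caps were still down in the last check.
- **Bench:** In the last top picture the instruments and loose items stood where they were at the start. The arm partly hides the tape roll and keyboard in that picture. The hand is clear, about 0.25 m above the bench, with no contact force.
- **Disagreements:** The cameras differed by up to 8 mm in y on the mixer key's position, with the wrist camera the outlier. I pressed at a point between their readings. In the last check the side camera gave no usable reading of the mixer and balance keys, so those two rest on the top camera's final reading and on earlier readings.

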